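Stand the ballasted float canister heavy end down on the drain slope

TASK

Two look-alike sealed canisters lie on low rests; one of them has ballast hidden in one end. Find out by lifting which canister it is and which end is heavy, then stand that canister on its heavy end on the sloping drain deck, square to the slope, so that it stays standing when let go. Leave the other canister lying on its own rest as it was, let neither canister fall on the bench, and do not disturb the flask, jar and carton.

Things in the scene. Friction and masses are not known exactly. Their poses are not given: they have to be found in the camera images.
- can_a_center (a point): one of two look-alike sealed canisters, 110 mm long, 36 x 36 mm square, white with blue ends; origin at its very centre, x axis along its length. Starts lying level on rest_a, centre 48 mm above the bench. One of the two (either) weighs about 370 g, with ballast fixed in one end (either): its balance point is about 24 mm from the centre towards that end. The other weighs about 120 g, balanced at its middle
- can_b_center (a point): the other canister, same look and size (110 x 36 x 36 mm); origin at its very centre, x axis along its length; starts lying level on rest_b, centre 48 mm above the bench. Either of the two may be the ballasted one
- rest_a: fixed low rest: a grey base plate 120 x 70 x 6 mm with two black rubber cross blocks (each 10 mm thick, 28 mm wide, centred 44 mm either side of the middle) whose tops are 30 mm above the bench; origin at the middle of its underside, x axis along the canister lying on it. It may stand in any of three places on the bench
- rest_b: fixed low rest: a grey base plate 120 x 70 x 6 mm with two black rubber cross blocks (each 10 mm thick, 28 mm wide, centred 44 mm either side of the middle) whose tops are 30 mm above the bench; origin at the middle of its underside, x axis along the canister lying on it. It may stand in any of three places on the bench
- deck: fixed metal drain deck on a stand, 150 (down the slope) x 140 mm, sloping 24 degrees; origin at the middle of its upper face, 60 mm above the bench; x points down the slope (away from the robot), z square to the face. Its low edge has a blue lip 4 mm high. A canister standing on its heavy end stays up without sliding; on its light end, or the unballasted one, it topples
- flask: amber conical flask, 74 mm across, 102 mm tall, standing on the far side of the bench; origin under its middle
- jar: jar with a red cap, 56 mm across, 75 mm tall, on the far side; origin under its middle
- carton: red carton 70 x 110 x 60 mm, on the far side; origin under its middle
There are look-alikes about, which are no part of the job. Leave any orange or yellow look-alike of the part that bears can_a_center alone.

How it is judged:
By the outcome, as a careful person would: the job done as asked, in the order asked, and still so for the second after the job is handed in, with the robot touching nothing.
It also fails if it takes over 62 s, if anything falls off the work surface, if the arm or the gripper's body presses on something with over 40 N, if the wrist force passes 120 N, or if a joint passes its speed limit or range.

ROBOT

A 6-joint arm with a two-finger parallel gripper is mounted at the origin on the work surface. World frame = base frame: x ahead of the robot, y to its left, z up, the work surface at z = 0. Lengths are in m, angles in rad, forces in N, time in s.
With the tool pointing down it reaches from about 0.35 to 0.975 m from the base axis. Payload 4.9 kg.
Tool frame: the origin (TCP) lies midway between the tips of the shut fingers; the grasp point (between the pads) lies behind it (manip.grasp_offset is the y of the grasp point in the tool frame, in m); y points along the fingers, z is the direction in which the jaws open and shut, and the axes are right-handed (so a half turn about y gives the same grasp; the last joint's range is limited). The gripper opens to 85 mm and grips with 20 to 120 N. Pads are 22 mm wide; open, the fingers measure 114 mm over their backs; the gripper's body (76 mm by 85 mm) begins 54 mm behind the grasp point. The pads swing forward as they close: fully open they stand 13 mm farther back than shut.
Start: joints at [1.059, 0.053, 1.613, -0, 1.476, -0.119], TCP at [0.239, 0.577, 0.231] pointing down, gripper open.
Joint ranges: [-3.01, 3.01], [-1.01, 2.22], [0.06, 2.58], [-1.02, 4.17], [0.09, 2.62], [-3.14, 3.14]. Speed limits (rad/s): [2.57, 2.57, 3.14, 3.14, 3.14, 3.14].

INTERFACE

Orientations are given as a unit quaternion [w, x, y, z].
In Python, from plant import manip gives the robot as it stands. The module is installed in compiled form; this text tells all that it offers.
- The arm moves only by the shell command python3 -m jog 'ROWS'. ROWS is a JSON object of lists of equal length, an entry for each row: "offset": the shift along the world's x, y, z in units of 50 mm (1.0 is 50 mm), a list of three; "angular": the turn, a rotation vector about the world's x, y, z in units of 6 degrees (1.0 is 6 degrees), a list of three; "jaw": the finger opening in mm, from 0 to 85.4. In form: {"offset": [[tx, ty, tz], ...], "angular": [[ax, ay, az], ...], "jaw": [jaw, ...]}. A call has 1 to 12 rows; each row shifts and turns the commanded pose from where the row before left it; what a row does not reach is not made up. A row lasts 1/10 s, in which the tool goes at most 50 mm and 8.59 degrees, less where a joint would pass 70% of its speed; a pose out of reach is approached as far as the arm can. A call is refused whole if a number of a shift passes 1 or a number of a turn 1, either way. A call with a gripper value outside its range is refused whole. The fingers move at their own pace and stop on an object; the grip force is fixed at half the most. Time passes only in rows, so rows that do not move let the fingers close. It gives the time, the measured TCP pose, the force and the opening at its end, in the units of the state.
- manip.state(): the state, without advancing time (a new reading comes with each control period).
- manip.grab_frame(name): name is "scene" or "side" or "wrist"; returns the picture (400x640x3 uint8, blue, green, red); there is no depth.
- manip.camera_model(name): a dict with "fx", "fy", "cx", "cy" (pixels), "rvec" (rotation vector, rad) and "tvec" (3), from world to camera coordinates, as OpenCV has them; the wrist camera has in their place "mount" (4x4, takes a point from camera to tool coordinates, whose origin is the TCP and whose axes are the tool frame's). Camera axes: x right, y down, z forward; pixel columns grow to the right and rows downward; lengths in m; the calibration is good to about 2 mm. A picture is of the moment at which its call begins: read the wrist's pose just before it. camera_model takes no time and is no camera call.
- manip.job_done(): hands the job in, once; it reports no verdict.
The state is a dict: "time": time; "joint_pos": joint angles; "joint_vel": joint speeds; "joint_efforts": joint torques, N m; "tool_pos": TCP position; "tool_rot": TCP orientation; "contact_force": force on the tool from outside, world axes, zero at the start; "ft_torque": the same for the moment, N m; "gripper_width": opening from 0.0 (shut) to 1.0 (fully open).
Only numpy, scipy, OpenCV 4.12 (cv2) and the standard library are available. Lean on these libraries where they do the work, as an engineer would, in place of code of your own. Each camera call takes 0.05 s, during which the arm holds its last target.

## Working session

There is one attempt and no reset: what is moved stays moved. The work goes in short steps, Python scripts to look and compute and a shell command to move; the robot and the scene stay as the last step left them, time stands still between calls to the robot, and variables do not carry over. Pictures are saved under pics/ and viewed, and the job is handed in when it is done.

```bash
mkdir -p pics; ls; python3 - <<'E'
from plant import manip
import cv2
s=manip.state();print(s)
for n in("scene","side","wrist"):
    im=manip.grab_frame(n);cv2.imwrite(f"pics/{n}0.png",im)
    print(n,manip.camera_model(n))
print(manip.grasp_offset)
E
```

```text
pics
{'time': 0.0, 'joint_pos': array([ 1.05902707e+00,  5.33339636e-02,  1.61428581e+00, -1.82521212e-05,
        1.47597936e+00, -1.19012952e-01]), 'joint_vel': array([ 0.00107459,  0.00116337,  0.00123042,  0.00133955, -0.0004885 ,
        0.00261795]), 'joint_efforts': array([-2.21793540e-03, -3.93666101e+01, -3.70184398e+01, -2.65634244e-04,
        6.73033472e-03, -2.60067935e-06]), 'tool_pos': array([0.23891907, 0.57686679, 0.2300821 ]), 'tool_rot': array([-0.69283935,  0.69419215, -0.1381828 ,  0.13775492]), 'contact_force': array([ 0.26469819,  0.56695826, -0.02013942]), 'ft_torque': array([ 0.02367493, -0.01891947,  0.00713856]), 'gripper_width': 0.999292867599862}
scene {'fx': 383.176478168577, 'fy': 383.176478168577, 'cx': 327.82023303245046, 'cy': 198.6505312603678, 'rvec': array([ 1.31160997,  2.29312674, -0.86945943]), 'tvec': array([ 0.22906436, -0.34024047,  1.21782599])}
side {'fx': 436.7058659434367, 'fy': 436.7058659434367, 'cx': 319.58287676078027, 'cy': 194.71419722277037, 'rvec': array([ 2.31888553, -0.93415409,  0.34340833]), 'tvec': array([-0.37232366,  0.36857504,  0.9905035 ])}
wrist {'fx': 285.3610026174393, 'fy': 285.3610026174393, 'cx': 321.8027394546817, 'cy': 197.74597863081186, 'mount': array([[-2.07555853e-04,  9.45706615e-01,  3.25021470e-01,
        -8.37450513e-02],
       [ 4.30659477e-04, -3.25021362e-01,  9.45706576e-01,
        -1.43189231e-01],
       [ 9.99999886e-01,  3.36260512e-04, -3.39817430e-04,
         4.62465620e-05],
       [ 0.00000000e+00,  0.00000000e+00,  0.00000000e+00,
         1.00000000e+00]])}
-0.0187
```

View pics/scene0.png

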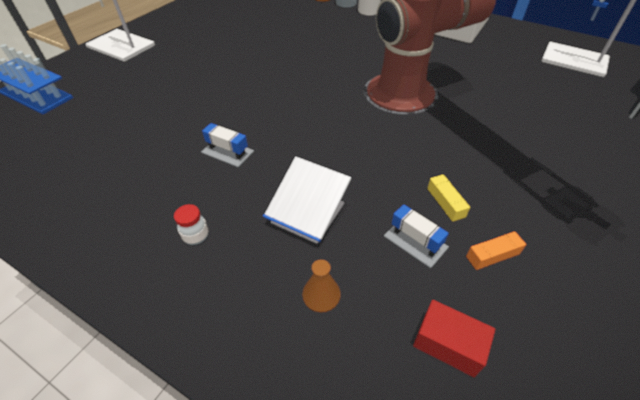

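View pics/side0.png

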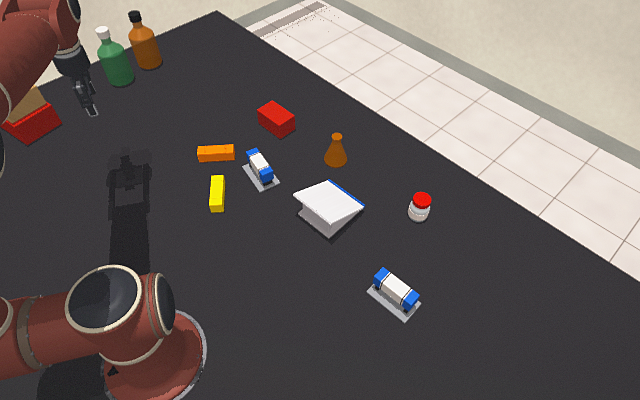

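View pics/wrist0.png

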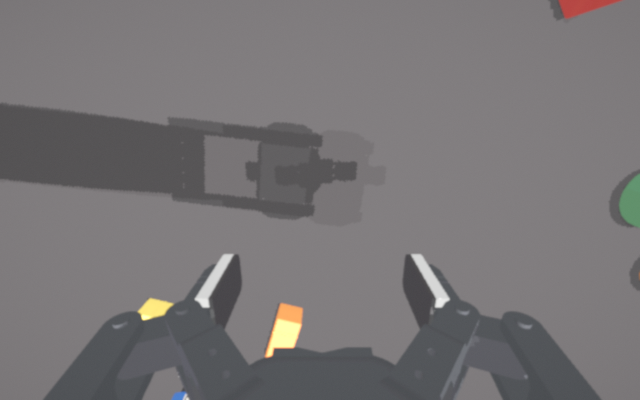

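The scene view shows two white canisters with blue ends, at (225,139) and (419,229). The side view shows them at (396,290) and (260,166). The yellow block at (449,198) and orange block at (497,250) are plain look-alikes, so I'll leave them alone. The deck is at (308,198), with its blue lip toward the far side. Next I'll enlarge crops to confirm and measure.

```bash
cat > h.py <<'E'
import numpy as np, cv2
from plant import manip
from scipy.spatial.transform import Rotation as R
def cam(n):
    m=manip.camera_model(n);K=np.array([[m['fx'],0,m['cx']],[0,m['fy'],m['cy']],[0,0,1.]])
    if n=='wrist':
        s=manip.state();T=np.eye(4);q=s['tool_rot'];T[:3,:3]=R.from_quat([q[1],q[2],q[3],q[0]]).as_matrix();T[:3,3]=s['tool_pos']
        C=np.linalg.inv(T@np.array(m['mount']));return K,cv2.Rodrigues(C[:3,:3])[0],C[:3,3]
    return K,np.array(m['rvec']),np.array(m['tvec'])
def proj(n,P):
    K,r,t=cam(n);return cv2.projectPoints(np.array(P,float).reshape(-1,1,3),r,t,K,None)[0].reshape(-1,2)
def ray(n,uv,z):
    K,r,t=cam(n);Rm=cv2.Rodrigues(r)[0];c=-Rm.T@t;d=Rm.T@np.linalg.inv(K)@np.array([uv[0],uv[1],1.]);return c+d*(z-c[2])/d[2]
def tri(uv1,uv2):
    K,r,t=cam('scene');P1=K@np.c_[cv2.Rodrigues(r)[0],t];K,r,t=cam('side');P2=K@np.c_[cv2.Rodrigues(r)[0],t]
    X=cv2.triangulatePoints(P1,P2,np.array(uv1,float),np.array(uv2,float));return (X[:3]/X[3]).ravel()
def box(c,yaw,l=.11,w=.036):
    s=np.array([[i,j,k] for i in(-1,1) for j in(-1,1) for k in(-1,1)])*np.array([l,w,w])/2
    return s@R.from_euler('z',yaw).as_matrix().T+np.array(c)
def blue(im): return ((im[...,0].astype(int)-im[...,2]>60)).astype(np.uint8)
E
python3 - <<'E'
from h import *
S=cv2.imread('pics/scene0.png');D=cv2.imread('pics/side0.png')
a=[cv2.resize(S[y-40:y+40,x-50:x+50],(400,320),interpolation=cv2.INTER_CUBIC) for x,y in((225,142),(419,232))]
b=[cv2.resize(D[y-40:y+40,x-50:x+50],(400,240),interpolation=cv2.INTER_CUBIC) for x,y in((396,292),(260,168))]
a=[cv2.resize(S[y-30:y+30,x-40:x+40],(400,300),interpolation=cv2.INTER_CUBIC) for x,y in((225,142),(419,232))]
b=[cv2.resize(D[y-30:y+30,x-40:x+40],(400,300),interpolation=cv2.INTER_CUBIC) for x,y in((396,292),(260,168))]
cv2.imwrite('pics/crop1.png',np.vstack([np.hstack(a),np.hstack(b)]))
for n,im in(('scene',S),('side',D)):
    k,l,st,c=cv2.connectedComponentsWithStats(blue(im))
    print(n,[(c[i].round(1).tolist(),st[i,4]) for i in range(1,k) if st[i,4]>25])
E
```

```text
scene [([520.2, 8.9], np.int32(236)), ([599.8, 3.6], np.int32(87)), ([32.9, 87.2], np.int32(1685)), ([208.0, 131.2], np.int32(134)), ([238.8, 143.0], np.int32(236)), ([399.7, 214.6], np.int32(216)), ([290.3, 227.1], np.int32(165)), ([437.3, 239.3], np.int32(292))]
side [([251.2, 152.3], np.int32(81)), ([266.1, 174.0], np.int32(176)), ([346.5, 192.5], np.int32(103)), ([379.8, 276.0], np.int32(170)), ([410.4, 299.8], np.int32(210))]
```

View pics/crop1.png

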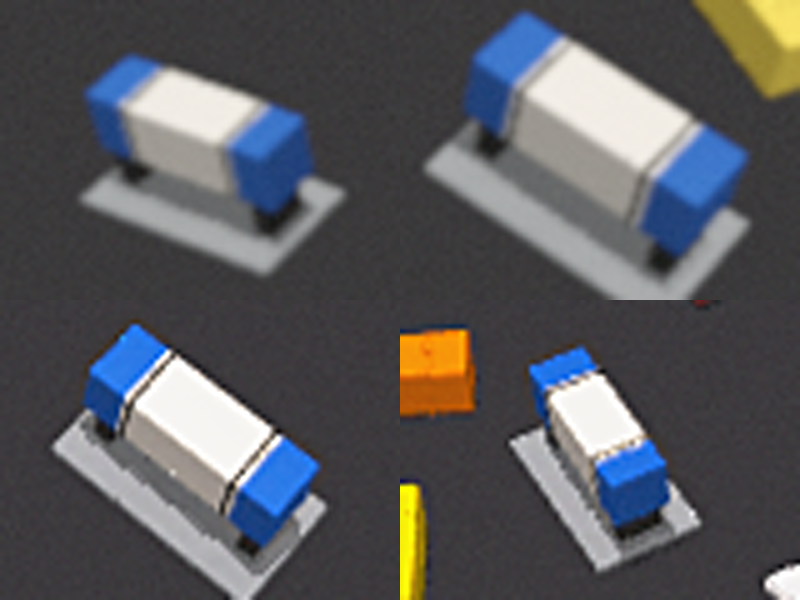

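Both crops show white canisters with blue ends on grey plates with black blocks, so these are the two candidates. I'll fit boxes to the blue outlines in both cameras.

```bash
python3 - <<'E'
from h import *
from scipy.optimize import minimize
I={'scene':cv2.imread('pics/scene0.png'),'side':cv2.imread('pics/side0.png')}
F=8
def hullmask(pts,o): 
    m=np.zeros((80*F,90*F),np.uint8);cv2.fillConvexPoly(m,cv2.convexHull(np.round(((pts-o)+.5)*F).astype(np.int32)),1);return m
def fit(c):
    obs={}
    for n,(x,y) in c.items():
        o=np.array([x-45,y-40]);b=blue(I[n])[o[1]:o[1]+80,o[0]:o[0]+90]
        k,l,st,_=cv2.connectedComponentsWithStats(b);b=sum((l==i) for i in range(1,k) if st[i,4]>60).astype(np.uint8)
        B=cv2.resize(b*255,None,fx=F,fy=F,interpolation=cv2.INTER_LINEAR)>127
        ys,xs=np.nonzero(B);m=np.zeros(B.shape,np.uint8);cv2.fillConvexPoly(m,cv2.convexHull(np.c_[xs,ys].astype(np.int32)),1);obs[n]=(o,m)
    p0=ray('scene',c['scene'],.048)[:2]
    def err(p,each=False,names=c):
        e=[]
        for n in names:
            o,m=obs[n];h=hullmask(proj(n,box([p[0],p[1],.048],p[2])),o);e.append((h^m).sum()/(h|m).sum())
        return e if each else sum(e)
    for names in (list(c),['scene'],['side']):
        best=min((minimize(err,[*p0,y],args=(False,names),method='Nelder-Mead',options=dict(initial_simplex=np.array([*p0,y])+np.r_[[np.zeros(3)],np.diag([.01,.01,.2])],xatol=1e-4)) for y in np.arange(0,3.1,.4)),key=lambda r:r.fun)
        print(names,best.x.round(4),np.round(best.fun,3),'yawdeg',np.degrees(best.x[2]).round(1))
fit({'scene':(225,139),'side':(396,290)})
fit({'scene':(419,229),'side':(260,166)})
# deck check
d=ray('scene',(308,198),.06);print('deck approx',d)
Dm=(I['scene'].min(2)>170)
E
python3 - <<'E'
import cv2,numpy as np
a=cv2.imread('pics/scene0.png')[145:250,250:365];b=cv2.imread('pics/side0.png')[165:250,280:380]
cv2.imwrite('pics/deck.png',np.hstack([cv2.resize(a,(400,365),interpolation=2),cv2.resize(b,(400,365),interpolation=2)]))
E
```

```text
['scene', 'side'] [ 0.5024 -0.2783  1.6239] 0.083 yawdeg 93.0
['scene'] [ 0.5013 -0.2805  1.6274] 0.034 yawdeg 93.2Traceback (most recent call last):
  File "<stdin>", line 23, in <module>
  File "<stdin>", line 21, in fit
  File "<stdin>", line 21, in <genexpr>
    res = _minimize_neldermead(fun, x0, args, callback, bounds=bounds,
                               **options)
    fsim[j] = func(sim[j])
              ~~~~^^^^^^^^
    fx = function(np.copy(x), *(wrapper_args + args))
  File "<stdin>", line 18, in err
  File "h.py", line 11, in proj
    K,r,t=cam(n);return cv2.projectPoints(np.array(P,float).reshape(-1,1,3),r,t,K,None)[0].reshape(-1,2)
          ~~~^^^
  File "h.py", line 5, in cam
    m=manip.camera_model(n);K=np.array([[m['fx'],0,m['cx']],[0,m['fy'],m['cy']],[0,0,1.]])
ValueError: time passes only in moves, steps and waits
```

View pics/deck.png

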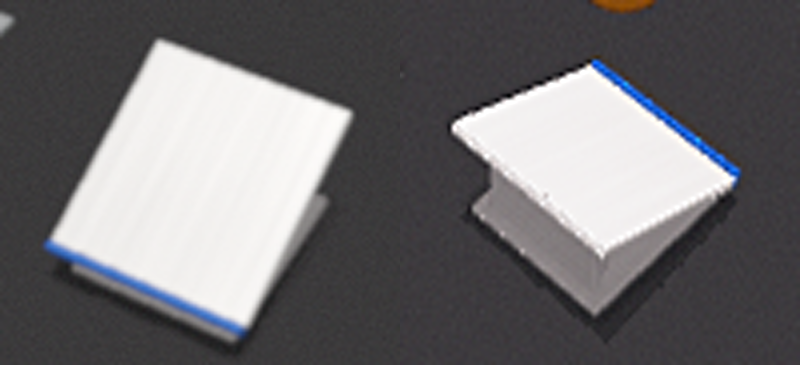

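```bash
python3 - <<'E'
s=open('h.py').read()
s=s.replace("def cam(n):\n","_c={}\ndef cam(n):\n    if n not in _c or n=='wrist': _c[n]=_cam(n)\n    return _c[n]\ndef _cam(n):\n")
s+='''
F=8
def hullmask(pts,o): 
    m=np.zeros((80*F,90*F),np.uint8);cv2.fillConvexPoly(m,cv2.convexHull(np.round(((pts-o)+.5)*F).astype(np.int32)),1);return m
def fit(I,c,z=.048):
    from scipy.optimize import minimize
    obs={}
    for n,(x,y) in c.items():
        o=np.array([x-45,y-40]);b=blue(I[n])[o[1]:o[1]+80,o[0]:o[0]+90]
        k,l,st,_=cv2.connectedComponentsWithStats(b);b=sum((l==i) for i in range(1,k) if st[i,4]>60).astype(np.uint8)
        B=cv2.resize(b*255,None,fx=F,fy=F,interpolation=cv2.INTER_LINEAR)>127
        ys,xs=np.nonzero(B);m=np.zeros(B.shape,np.uint8);cv2.fillConvexPoly(m,cv2.convexHull(np.c_[xs,ys].astype(np.int32)),1);obs[n]=(o,m)
    p0=ray('scene',c['scene'],z)[:2]
    def err(p,names):
        e=0
        for n in names:
            o,m=obs[n];h=hullmask(proj(n,box([p[0],p[1],z],p[2])),o);e+=(h^m).sum()/(h|m).sum()
        return e
    for names in (list(c),['scene'],['side']):
        best=min((minimize(err,[*p0,y],args=(names,),method='Nelder-Mead',options=dict(initial_simplex=np.array([*p0,y])+np.r_[[np.zeros(3)],np.diag([.01,.01,.2])],xatol=1e-4)) for y in np.arange(0,3.1,.4)),key=lambda r:r.fun)
        print(names,best.x.round(4),np.round(best.fun,3),'yawdeg',np.degrees(best.x[2]).round(1))
'''
open('h.py','w').write(s)
E
python3 - <<'E'
from h import *
I={'scene':cv2.imread('pics/scene0.png'),'side':cv2.imread('pics/side0.png')}
fit(I,{'scene':(225,139),'side':(396,290)})
fit(I,{'scene':(419,229),'side':(260,166)})
# deck corners: crop-> pixels
f=lambda u,v:(250+u*115/400,145+v*105/365)
g=lambda u,v:(280+(u-400)*100/400,165+v*85/365)
c={}
for k,a,b in(('highA',f(158,40),g(452,125)),('highB',f(352,112),None),('lowB',f(243,335),g(596,62)),('lowA',f(46,243),g(738,178))):
    if k=='highA': b=g(603,252)
    if k=='highB': b=g(452,125)
    c[k]=tri(a,b);print(k,c[k].round(4))
print('c',np.mean(list(c.values()),0).round(4));print((c['lowA']-c['highA']).round(4),(c['lowB']-c['highB']).round(4),(c['highA']-c['highB']).round(4))
E
```

```text
['scene', 'side'] [ 0.5024 -0.2783  1.6239] 0.083 yawdeg 93.0
['scene'] [ 0.5013 -0.2805  1.6274] 0.034 yawdeg 93.2
['side'] [ 0.5026 -0.2773  1.6167] 0.02 yawdeg 92.6
['scene', 'side'] [0.5204 0.2583 1.3499] 0.115 yawdeg 77.3
['scene'] [0.5196 0.2567 1.3317] 0.023 yawdeg 76.3
['side'] [0.5217 0.2611 1.348 ] 0.039 yawdeg 77.2
highA [ 0.5034 -0.0564  0.0883]
highB [0.498  0.0839 0.0876]
lowB [0.6429 0.0899 0.0269]
lowA [ 0.645  -0.0519  0.0281]
c [0.5723 0.0164 0.0577]
[ 0.1415  0.0045 -0.0602] [ 0.145   0.006  -0.0607] [ 0.0055 -0.1403  0.0007]
```

```bash
cat >> h.py <<'E'
def Rm(q): return R.from_quat([q[1],q[2],q[3],q[0]])
def delta(pos,Rt,grasp=True):
    """pos: desired grasp point; Rt: tool matrix; prints total offset & angular units"""
    s=manip.state();t=np.array(pos)-(Rt[:,1]*manip.grasp_offset if grasp else 0)
    d=(t-s['tool_pos'])/.05;a=np.degrees((R.from_matrix(Rt)*Rm(s['tool_rot']).inv()).as_rotvec())/6
    print('t',round(s['time'],2),'offset',d.round(2),'angular',a.round(2),'gw',round(s['gripper_width'],3),'F',s['contact_force'].round(2),'M',s['ft_torque'].round(3),'q',s['joint_pos'].round(2),'tcp',s['tool_pos'].round(4))
def lying(yawdeg,tilt=0,flip=False):
    # tool down, tool x along canister axis (yaw), jaw across; tilt deg: tool y leans toward -toolx... 
    c=np.radians(yawdeg);x=np.array([np.cos(c),np.sin(c),0]);y=np.array([0,0,-1.])
    M=np.c_[x,y,np.cross(x,y)]
    if flip: M=M@np.diag([-1,1,-1])
    return M@R.from_euler('z',tilt,degrees=True).as_matrix()
E
python3 - <<'E'
from h import *
s=manip.state();print(Rm(s['tool_rot']).as_matrix().round(3))
for n,uv in(('yel',(449,198)),('yel end',(436,181)),('yel end2',(463,217)),('org',(497,250)),('orgend',(470,258)),('orgend2',(524,242)),('carton',(455,337)),('flask',(322,300)),('jar',(192,235))): print(n,ray('scene',uv,.015).round(3))
for f in(0,1): delta([.5205,.2588,.12],lying(77,0,f))
for f in(0,1): delta([.5205,.2588,.12],lying(77-180,0,f))
E
```

```text
[[ 0.924 -0.001  0.383]
 [-0.383 -0.001  0.924]
 [-0.    -1.    -0.002]]
yel [0.375 0.283 0.015]
yel end [0.338 0.237 0.015]
yel end2 [0.415 0.328 0.015]
org [0.466 0.416 0.015]
orgend [0.514 0.373 0.015]
orgend2 [0.416 0.461 0.015]
carton [0.69  0.398 0.015]
flask [0.748 0.16  0.015]
jar [ 0.76  -0.158  0.015]
t 0.15 offset [ 5.63 -6.36 -2.58] angular [2.000e-02 1.000e-02 1.658e+01] gw 0.997 F [-0.73  0.34 -0.23] M [-0.011  0.01  -0.037] q [ 1.06  0.05  1.61  0.    1.48 -0.12] tcp [0.239  0.577  0.2303]
t 0.15 offset [ 5.63 -6.36 -2.58] angular [ 1.000e-02 -2.000e-02 -1.342e+01] gw 0.997 F [-0.73  0.34 -0.23] M [-0.011  0.01  -0.037] q [ 1.06  0.05  1.61  0.    1.48 -0.12] tcp [0.239  0.577  0.2303]
t 0.15 offset [ 5.63 -6.36 -2.58] angular [ 1.000e-02 -2.000e-02 -1.342e+01] gw 0.997 F [-0.73  0.34 -0.23] M [-0.011  0.01  -0.037] q [ 1.06  0.05  1.61  0.    1.48 -0.12] tcp [0.239  0.577  0.2303]
t 0.15 offset [ 5.63 -6.36 -2.58] angular [2.000e-02 1.000e-02 1.658e+01] gw 0.997 F [-0.73  0.34 -0.23] M [-0.011  0.01  -0.037] q [ 1.06  0.05  1.61  0.    1.48 -0.12] tcp [0.239  0.577  0.2303]
```

```bash
python3 -m jog '{"offset":[[0.45,-0.5,-0.15],[0.45,-0.5,-0.15],[0.45,-0.5,-0.15],[0.45,-0.5,-0.15],[0.45,-0.5,-0.15],[0.45,-0.5,-0.15],[0.45,-0.5,-0.15],[0.45,-0.5,-0.15],[0.45,-0.5,-0.15],[0.45,-0.5,-0.15],[0.45,-0.5,-0.15],[0.45,-0.5,-0.15]],"angular":[[0,0,-1],[0,0,-1],[0,0,-1],[0,0,-1],[0,0,-1],[0,0,-1],[0,0,-1],[0,0,-1],[0,0,-1],[0,0,-1],[0,0,-1],[0,0,-1]],"jaw":[62,62,62,62,62,62,62,62,62,62,62,62]}'
python3 - <<'E'
from h import *
delta([.5205,.2588,.14],lying(-103))
E
```

```text
time: 1.35
tool_pos: [0.5098, 0.2762, 0.1407]
tool_rot: [0.479, -0.479, 0.52, -0.52]
contact_force: [0.1, 0.3, -0.2]
gripper_width: 0.724
t 1.35 offset [ 0.21 -0.35 -0.39] angular [ 0.   -0.   -1.37] gw 0.724 F [ 0.12  0.27 -0.25] M [-0.006 -0.01  -0.   ] q [0.37 0.02 1.8  0.   1.32 0.45] tcp [0.5098 0.2762 0.1407]
```

```bash
python3 -m jog '{"offset":[[0.1,-0.15,0],[0.1,-0.2,0],[0,0,0]],"angular":[[0,0,-0.7],[0,0,-0.7],[0,0,0]],"jaw":[62,62,62]}'
python3 - <<'E'
from h import *
delta([.5205,.2588,.048],lying(-103))
im=manip.grab_frame('wrist')
for yaw,c in((77,(0,255,0)),):
    p=proj('wrist',box([.5205,.2588,.048],np.radians(yaw)))
    print(p.round(0).tolist())
    for i in range(8):
        for j in range(i):
            if bin(i^j).count('1')==1: cv2.line(im,tuple(int(v) for v in p[i]),tuple(int(v) for v in p[j]),c,1)
cv2.imwrite('pics/w1.png',im)
E
```

```text
time: 1.65
tool_pos: [0.5196, 0.2588, 0.1408]
tool_rot: [0.44, -0.44, 0.553, -0.553]
contact_force: [0.5, -0.5, -0.7]
gripper_width: 0.727
t 1.65 offset [ 0.02  0.   -2.23] angular [ 0.   -0.01  0.  ] gw 0.727 F [ 0.5  -0.47 -0.74] M [-0.043 -0.036  0.012] q [ 0.33  0.02  1.8  -0.    1.32  0.56] tcp [0.5196 0.2588 0.1408]
[[341.0, 247.0], [344.0, 267.0], [305.0, 247.0], [303.0, 266.0], [344.0, 135.0], [348.0, 140.0], [303.0, 135.0], [300.0, 140.0]]
```

View pics/w1.png

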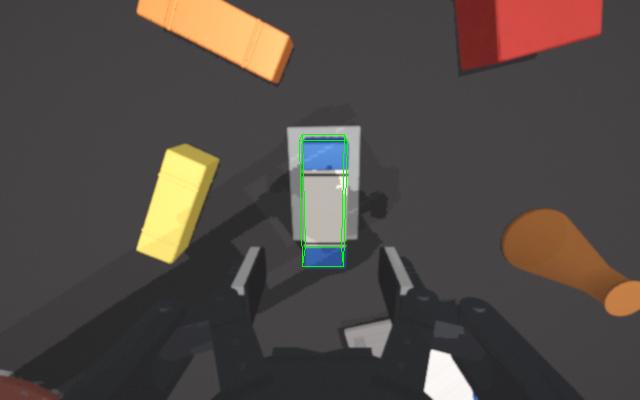

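The wireframe matches the canister (top edges at columns 300–348, rows 138–266), and the pads straddle it evenly. I'll descend, grip and lift slightly.

```bash
python3 -m jog '{"offset":[[0.02,0,-0.5],[0,0,-0.5],[0,0,-0.5],[0,0,-0.5],[0,0,-0.3],[0,0,0],[0,0,0],[0,0,0],[0,0,0],[0,0,0]],"angular":[[0,0,0],[0,0,0],[0,0,0],[0,0,0],[0,0,0],[0,0,0],[0,0,0],[0,0,0],[0,0,0],[0,0,0]],"jaw":[62,62,62,62,62,62,30,30,30,30]}'
python3 - <<'E'
from h import *
delta([.5205,.2588,.048],lying(-103))
E
```

```text
time: 2.7
tool_pos: [0.5217, 0.2606, 0.0283]
tool_rot: [-0.442, 0.439, -0.553, 0.553]
contact_force: [1.0, 0.9, 3.7]
gripper_width: 0.413
t 2.7 offset [-0.02 -0.04  0.02] angular [-0.01  0.03 -0.02] gw 0.413 F [0.97 0.88 3.7 ] M [ 0.095 -0.057  0.081] q [0.34 0.16 1.86 0.   1.12 0.56] tcp [0.5217 0.2606 0.0283]
```

```bash
python3 -m jog '{"offset":[[0,0,0],[0,0,0.1],[0,0,0.1],[0,0,0.1],[0,0,0.1],[0,0,0],[0,0,0],[0,0,0]],"angular":[[0,0,0],[0,0,0],[0,0,0],[0,0,0],[0,0,0],[0,0,0],[0,0,0],[0,0,0]],"jaw":[30,30,30,30,30,30,30,30]}'
python3 - <<'E'
from h import *
for i in range(3):
    delta([.5205,.2588,.048],lying(-103)); manip.grab_frame('side') if i<2 else 0
im=manip.grab_frame('side');cv2.imwrite('pics/s2.png',cv2.resize(im[110:230,180:340],(640,480)))
E
```

```text
time: 3.5
tool_pos: [0.5199, 0.2598, 0.046]
tool_rot: [0.44, -0.441, 0.553, -0.553]
contact_force: [0.3, 0.3, -3.9]
gripper_width: 0.414
t 3.5 offset [ 0.01 -0.02 -0.33] angular [ 0.   -0.01 -0.02] gw 0.414 F [ 0.26  0.31 -3.94] M [ 0.127 -0.025 -0.032] q [ 0.34  0.14  1.85 -0.    1.15  0.56] tcp [0.5199 0.2598 0.046 ]
t 3.55 offset [ 0.01 -0.02 -0.33] angular [ 0.   -0.01 -0.02] gw 0.409 F [ 0.34  0.26 -3.45] M [ 0.149 -0.014  0.025] q [0.34 0.14 1.85 0.   1.15 0.56] tcp [0.5199 0.2598 0.0459]
t 3.6 offset [ 0.01 -0.02 -0.33] angular [ 0.   -0.01 -0.02] gw 0.414 F [ 0.23 -0.58 -3.65] M [ 0.115 -0.023 -0.039] q [ 0.34  0.14  1.85 -0.    1.15  0.56] tcp [0.52   0.2598 0.0459]
```

View pics/s2.png

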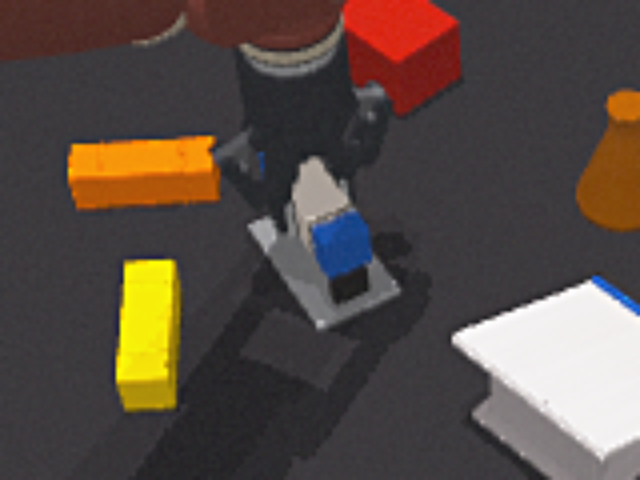

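Lifted, the force is about −3.7 N, so this left canister is the ballasted one (~370 g). The moment Mx of about +0.13 N·m implies the −y end is heavy. I'll set it down and regrip nearer the +y end with the tool tilted. If the −y end is heavy, the moment must grow, which confirms the sign, and the tilt also gives the wrist room to stand the canister up.

```bash
python3 -m jog '{"offset":[[0,0,-0.15],[0,0,-0.15],[0,0,-0.08],[0,0,0],[0,0,0],[0,0,0],[0,0,0],[0,0,0.3],[0,0,0.5],[0,0,0.4]],"angular":[[0,0,0],[0,0,0],[0,0,0],[0,0,0],[0,0,0],[0,0,0],[0,0,0],[0,0,0],[0,0,0],[0,0,0]],"jaw":[30,30,30,30,62,62,62,62,62,62]}'
python3 - <<'E'
from h import *
im=manip.grab_frame('scene');im2=manip.grab_frame('side');cv2.imwrite('pics/a3.png',np.hstack([cv2.resize(im[180:280,360:480],(400,333)),cv2.resize(im2[110:230,200:340],(400,333))]))
u=np.array([-np.cos(np.radians(77)),-np.sin(np.radians(77)),0])
for sh in(.008,.012): delta(np.array([.5205,.2588,.048])-sh*u,lying(-103,-25))
E
```

```text
time: 4.65
tool_pos: [0.5207, 0.26, 0.0894]
tool_rot: [-0.441, 0.44, -0.553, 0.553]
contact_force: [0.5, -0.4, -0.2]
gripper_width: 0.726
t 4.75 offset [-0.05 -0.04 -1.22] angular [-4.09  1.01 -0.03] gw 0.73 F [-0.    0.45  0.86] M [0.012 0.013 0.015] q [ 0.34  0.08  1.83 -0.    1.23  0.56] tcp [0.5231 0.2609 0.0922]
t 4.75 offset [-0.03  0.04 -1.22] angular [-4.09  1.01 -0.03] gw 0.73 F [-0.    0.45  0.86] M [0.012 0.013 0.015] q [ 0.34  0.08  1.83 -0.    1.23  0.56] tcp [0.5231 0.2609 0.0922]
```

View pics/a3.png

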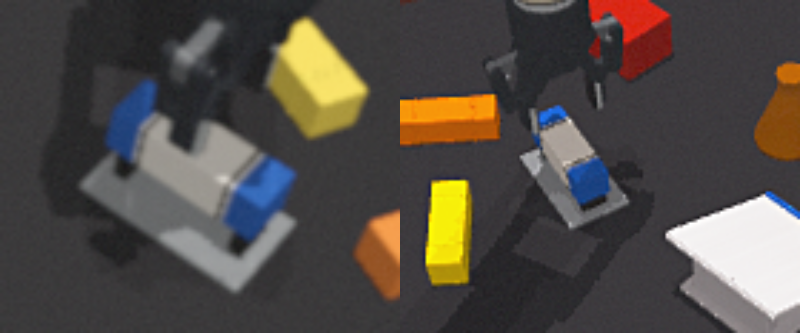

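It sits back on its rest. Now I'll tilt and descend.

```bash
python3 -m jog '{"offset":[[0,0,0],[0,0,0],[-0.04,0,0],[0,0,0],[0,0,0],[0,0,-0.4],[0,0,-0.4],[0,0,-0.4],[0,0,0]],"angular":[[-0.82,0.2,0],[-0.82,0.2,0],[-0.82,0.2,0],[-0.82,0.2,0],[-0.82,0.2,0],[0,0,0],[0,0,0],[0,0,0],[0,0,0]],"jaw":[62,62,62,62,62,62,62,62,62]}'
python3 - <<'E'
from h import *
u=np.array([-np.cos(np.radians(77)),-np.sin(np.radians(77)),0])
delta(np.array([.5205,.2588,.048])-.010*u,lying(-103,-25))
E
```

```text
time: 5.65
tool_pos: [0.5153, 0.2581, 0.0229]
tool_rot: [-0.305, 0.555, -0.445, 0.633]
contact_force: [-0.5, -0.2, -0.8]
gripper_width: 0.729
t 5.65 offset [0.11 0.06 0.16] angular [ 0.07 -0.14  0.  ] gw 0.729 F [-0.53 -0.22 -0.76] M [ 0.211 -0.043  0.018] q [ 0.49  0.37  1.66 -0.33  1.43  0.82] tcp [0.5153 0.2581 0.0229]
```

```bash
python3 -m jog '{"offset":[[0,0,0],[0,0,0]],"angular":[[0,0,0],[0,0,0]],"jaw":[62,62]}'
python3 - <<'E'
from h import *
u=np.array([-np.cos(np.radians(77)),-np.sin(np.radians(77)),0])
delta(np.array([.5205,.2588,.048])-.010*u,lying(-103,-25))
E
```

```text
time: 5.85
tool_pos: [0.5189, 0.2599, 0.0282]
tool_rot: [-0.308, 0.552, -0.445, 0.635]
contact_force: [0.0, 1.1, 0.7]
gripper_width: 0.727
t 5.85 offset [0.04 0.02 0.06] angular [ 0.03 -0.05  0.  ] gw 0.727 F [0.04 1.12 0.66] M [ 0.123 -0.039 -0.006] q [ 0.49  0.37  1.66 -0.33  1.43  0.82] tcp [0.5189 0.2599 0.0282]
```

```bash
python3 -m jog '{"offset":[[0,0,0],[0,0,0],[0,0,0]],"angular":[[0,0,0],[0,0,0],[0,0,0]],"jaw":[62,62,62]}'
python3 - <<'E'
from h import *
u=np.array([-np.cos(np.radians(77)),-np.sin(np.radians(77)),0])
for i in range(3):
    delta(np.array([.5205,.2588,.048])-.010*u,lying(-103,-25))
    im=manip.grab_frame('scene')
im=manip.grab_frame('side');cv2.imwrite('pics/s4.png',cv2.resize(im[110:230,180:340],(640,480)))
E
```

```text
time: 6.15
tool_pos: [0.5186, 0.2601, 0.028]
tool_rot: [-0.308, 0.552, -0.445, 0.635]
contact_force: [0.4, -0.1, -0.1]
gripper_width: 0.727
t 6.15 offset [0.05 0.02 0.06] angular [ 0.03 -0.06 -0.  ] gw 0.727 F [ 0.36 -0.15 -0.15] M [ 0.171 -0.07  -0.01 ] q [ 0.49  0.37  1.66 -0.33  1.43  0.82] tcp [0.5186 0.2601 0.028 ]
t 6.2 offset [0.05 0.02 0.06] angular [ 0.03 -0.06 -0.  ] gw 0.724 F [ 0.36 -1.23  0.41] M [ 0.212 -0.032  0.009] q [ 0.49  0.37  1.66 -0.33  1.43  0.82] tcp [0.5185 0.26   0.0278]
t 6.25 offset [0.05 0.02 0.07] angular [ 0.04 -0.06 -0.  ] gw 0.725 F [-0.27 -0.87  0.33] M [ 0.15  -0.084  0.022] q [ 0.49  0.37  1.66 -0.33  1.43  0.82] tcp [0.5184 0.26   0.0276]
```

View pics/s4.png

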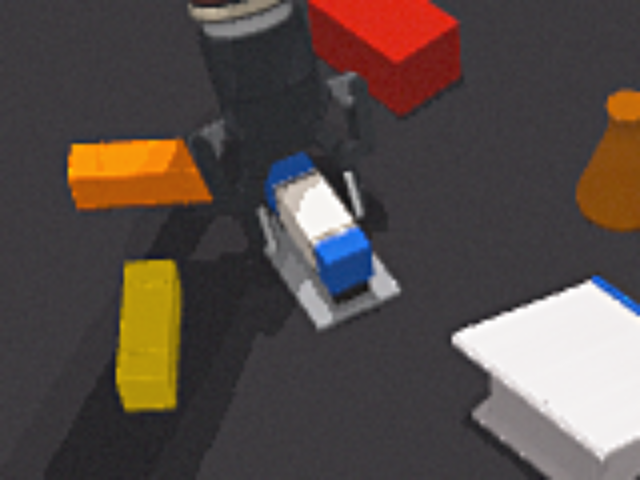

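```bash
python3 -m jog '{"offset":[[0.05,0.02,0.05],[0,0,0],[0,0,0],[0,0,0],[0,0,0],[0,0,0.1],[0,0,0.2],[0,0,0.2],[0,0,0.2],[0,0,0],[0,0,0],[0,0,0]],"angular":[[0,0,0],[0,0,0],[0,0,0],[0,0,0],[0,0,0],[0,0,0],[0,0,0],[0,0,0],[0,0,0],[0,0,0],[0,0,0],[0,0,0]],"jaw":[62,30,30,30,30,30,30,30,30,30,30,30]}'
python3 - <<'E'
from h import *
u=np.array([-np.cos(np.radians(77)),-np.sin(np.radians(77)),0])
for i in range(3):
    delta(np.array([.5205,.2588,.048])-.010*u,lying(-103,-25))
    im=manip.grab_frame('scene')
im2=manip.grab_frame('side')
cv2.imwrite('pics/a5.png',np.hstack([cv2.resize(im[170:280,360:480],(400,366)),cv2.resize(im2[110:230,200:340],(400,366))]))
E
```

```text
time: 7.55
tool_pos: [0.5204, 0.2607, 0.0644]
tool_rot: [-0.307, 0.553, -0.445, 0.634]
contact_force: [0.6, 0.6, -3.8]
gripper_width: 0.41
t 7.55 offset [ 0.01  0.   -0.67] angular [ 0.04 -0.07 -0.  ] gw 0.41 F [ 0.65  0.62 -3.81] M [ 0.602 -0.184 -0.015] q [ 0.49  0.33  1.64 -0.33  1.48  0.8 ] tcp [0.5204 0.2607 0.0644]
t 7.6 offset [ 0.01  0.   -0.66] angular [ 0.04 -0.08 -0.  ] gw 0.416 F [ 0.35 -0.33 -3.55] M [ 0.593 -0.144 -0.003] q [ 0.49  0.33  1.64 -0.33  1.48  0.8 ] tcp [0.5203 0.2607 0.0642]
t 7.65 offset [ 0.01  0.   -0.66] angular [ 0.04 -0.08 -0.  ] gw 0.41 F [-0.07  0.04 -4.11] M [ 0.569 -0.192 -0.058] q [ 0.49  0.33  1.64 -0.33  1.48  0.8 ] tcp [0.5203 0.2607 0.0641]
```

View pics/a5.png

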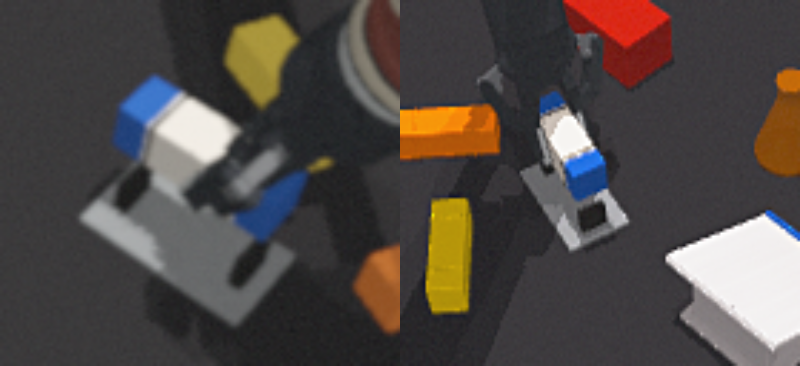

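The held moment rose by 0.42 N·m over the tilted baseline. That only fits a heavy −y end, with the moment taken about the flange. The weight again reads about 3.8 N. Next I'll work out the placing pose.

```bash
cat >> h.py <<'E'
YAW=np.radians(2.1);SL=np.radians(24)
s_=np.array([np.cos(YAW)*np.cos(SL),np.sin(YAW)*np.cos(SL),-np.sin(SL)]);Y_=np.array([-np.sin(YAW),np.cos(YAW),0]);n_=np.cross(s_,Y_)
DC=np.array([.572,.0165,.060])
RC=np.c_[-n_,s_,-Y_]   # canister frame in place (x toward heavy end)
T_=np.array([.5204,.2607,.0294]);  # tcp at grip
def rel():
    Rg=R.from_quat([.553,-.445,.634,-.307]).as_matrix()
    C=lying(-103);return Rg.T@C, Rg.T@(np.array([.5205,.2588,.048])-T_)
def place(h,ds=0,dy=0):
    Rr,tr=rel();Rt=RC@Rr.T;c=DC+n_*(.055+h)+s_*ds+Y_*dy
    return c-Rt@tr,Rt
E
python3 - <<'E'
from h import *
p,Rt=place(.04);print(p,Rt.round(2));print(rel()[1]);delta(p,Rt,False)
E
```

```text
[0.62831868 0.01909031 0.14089222] [[-0.76  0.65  0.04]
 [-0.03  0.03 -1.  ]
 [-0.65 -0.76 -0.  ]]
[ 0.0096147  -0.01603095  0.00038249]
t 7.75 offset [ 2.16 -4.83  1.53] angular [  7.48  -9.05 -10.99] gw 0.415 F [ 0.24 -0.85 -4.41] M [ 0.607 -0.175 -0.043] q [ 0.49  0.33  1.64 -0.33  1.48  0.8 ] tcp [0.5204 0.2607 0.0643]
```

```bash
python3 -m jog '{"offset":[[0,0,0.3],[0,0,0.5],[0,0,0.6],[0,0,0.6],[0,0,0.5],[0.1,-0.2,0.2],[0.2,-0.35,0],[0.2,-0.4,0],[0.2,-0.4,0],[0.2,-0.4,0],[0.2,-0.4,0],[0.2,-0.4,0]],"angular":[[0,0,0],[0,0,0],[0.2,-0.3,-0.3],[0.47,-0.57,-0.69],[0.47,-0.57,-0.69],[0.47,-0.57,-0.69],[0.47,-0.57,-0.69],[0.47,-0.57,-0.69],[0.47,-0.57,-0.69],[0.47,-0.57,-0.69],[0.47,-0.57,-0.69],[0.47,-0.57,-0.69]],"jaw":[30,30,30,30,30,30,30,30,30,30,30,30]}'
python3 - <<'E'
from h import *
p,Rt=place(.06);delta(p,Rt,False)
E
```

```text
time: 8.95
tool_pos: [0.5856, 0.1321, 0.201]
tool_rot: [-0.305, 0.096, -0.628, 0.709]
contact_force: [1.2, 0.6, -3.6]
gripper_width: 0.413
t 8.95 offset [ 1.02 -2.26 -0.84] angular [ 3.08 -3.63 -4.4 ] gw 0.413 F [ 1.18  0.6  -3.62] M [0.14  0.206 0.001] q [ 0.13 -0.18  1.91 -0.07  1.1   1.14] tcp [0.5856 0.1321 0.201 ]
```

```bash
python3 -m jog '{"offset":[[0.15,-0.3,0],[0.15,-0.3,0],[0.15,-0.3,0],[0.15,-0.3,0],[0.15,-0.3,0],[0.15,-0.3,0],[0.1,-0.3,0],[0,-0.1,0],[0,0,0],[0,0,0],[0,0,0]],"angular":[[0.44,-0.52,-0.63],[0.44,-0.52,-0.63],[0.44,-0.52,-0.63],[0.44,-0.52,-0.63],[0.44,-0.52,-0.63],[0.44,-0.52,-0.63],[0.4,-0.45,-0.55],[0,0,0],[0,0,0],[0,0,0],[0,0,0]],"jaw":[30,30,30,30,30,30,30,30,30,30,30]}'
python3 - <<'E'
from h import *
p,Rt=place(.06);delta(p,Rt,False)
I={}
for n in('scene','side'):
    I[n]=im=manip.grab_frame(n)
cv2.imwrite('pics/sc6.png',I['scene']);cv2.imwrite('pics/si6.png',I['side'])
cv2.imwrite('pics/a6.png',np.hstack([cv2.resize(I['scene'][90:260,230:390],(400,425)),cv2.resize(I['side'][110:270,260:410],(400,425))]))
E
```

```text
time: 10.05
tool_pos: [0.6359, 0.024, 0.2005]
tool_rot: [0.262, 0.224, 0.67, -0.658]
contact_force: [0.0, -0.2, -3.5]
gripper_width: 0.417
t 10.05 offset [ 0.01 -0.09 -0.83] angular [ 0.05 -0.07 -0.11] gw 0.417 F [ 0.01 -0.23 -3.53] M [-0.033  0.563  0.007] q [-0.13 -0.29  2.09  0.2   0.66  1.27] tcp [0.6359 0.024  0.2005]
```

View pics/a6.png

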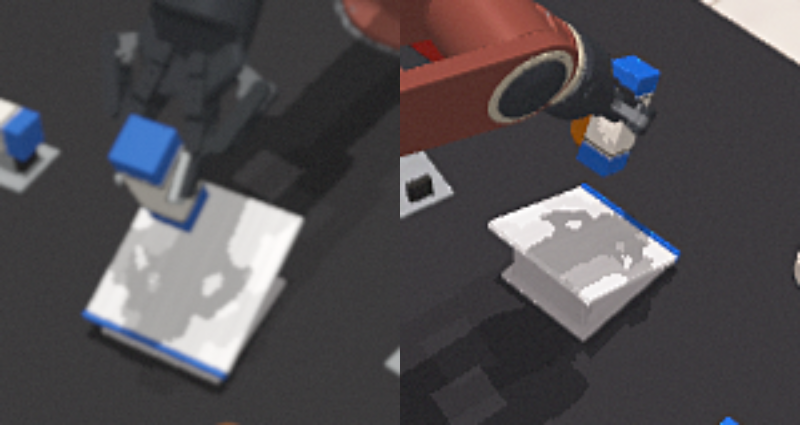

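```bash
cat >> h.py <<'E'
def wire(im,n,P,col,o,k):
    p=(proj(n,P)+.5-o)*k
    for i in range(8):
        for j in range(i):
            if bin(i^j).count('1')==1: cv2.line(im,tuple(np.round(p[i]).astype(int).tolist()),tuple(np.round(p[j]).astype(int).tolist()),col,1,cv2.LINE_AA)
def bx(c,M,dims): return (np.array([[i,j,k] for i in(-1,1) for j in(-1,1) for k in(-1,1)])*np.array(dims)/2)@M.T+c
def held():
    s=manip.state();Rr,tr=rel();Rt=Rm(s['tool_rot']).as_matrix();return s['tool_pos']+Rt@tr,Rt@Rr
def overlay(I,c,M,out,win={'scene':(250,100),'side':(280,110)},h=120,w=120):
    o=[]
    for n in('scene','side'):
        x,y=win[n];im=cv2.resize(I[n][y:y+h,x:x+w],(400,400),interpolation=2)
        if M is not None: wire(im,n,bx(c,M,[.11,.036,.036]),(0,255,0),(x,y),400/w)
        wire(im,n,bx(DC-n_*.001,np.c_[s_,Y_,n_],[.15,.14,.002]),(0,0,255),(x,y),400/w);o.append(im)
    cv2.imwrite(out,np.hstack(o))
E
python3 - <<'E'
from h import *
I={'scene':cv2.imread('pics/sc6.png'),'side':cv2.imread('pics/si6.png')}
c,M=held();print(c,np.degrees(np.arccos(-M[:,0]@n_)));overlay(I,c,M,'pics/o6.png')
E
```

```text
[0.61822211 0.02269216 0.2062513 ] 0.7001221959840463
```

View pics/o6.png

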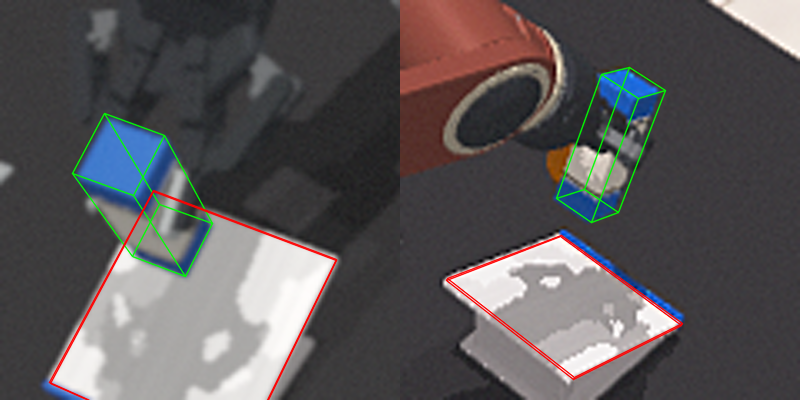

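The overlay puts the held canister on its predicted pose to within 1–2 px in both views, and the deck outline fits too. Now I'll descend along the deck normal.

```bash
python3 - <<'E'
from h import *
for h in(.06,.015,0): p,Rt=place(h);delta(p,Rt,False)
print(n_)
E
```

```text
t 10.15 offset [ 0.01 -0.09 -0.82] angular [ 0.05 -0.07 -0.11] gw 0.412 F [ 0.28 -0.88 -3.17] M [-0.036  0.63   0.025] q [-0.13 -0.29  2.09  0.2   0.66  1.27] tcp [0.6359 0.024  0.2002]
t 10.15 offset [-0.35 -0.11 -1.64] angular [ 0.05 -0.07 -0.11] gw 0.412 F [ 0.28 -0.88 -3.17] M [-0.036  0.63   0.025] q [-0.13 -0.29  2.09  0.2   0.66  1.27] tcp [0.6359 0.024  0.2002]
t 10.15 offset [-0.48 -0.11 -1.92] angular [ 0.05 -0.07 -0.11] gw 0.412 F [ 0.28 -0.88 -3.17] M [-0.036  0.63   0.025] q [-0.13 -0.29  2.09  0.2   0.66  1.27] tcp [0.6359 0.024  0.2002]
[0.40646348 0.01490434 0.91354546]
```

```bash
python3 -m jog '{"offset":[[0,-0.05,-0.3],[0,-0.05,-0.35],[-0.1,0,-0.35],[-0.1,0,-0.25],[-0.1,0,-0.25],[-0.05,0,-0.14],[0,0,0],[0,0,0],[0,0,0],[0,0,0]],"angular":[[0.05,-0.07,-0.11],[0,0,0],[0,0,0],[0,0,0],[0,0,0],[0,0,0],[0,0,0],[0,0,0],[0,0,0],[0,0,0]],"jaw":[30,30,30,30,30,30,30,30,30,30]}'
python3 - <<'E'
from h import *
for h in(.015,0): p,Rt=place(h);delta(p,Rt,False)
I={n:manip.grab_frame(n) for n in('scene','side')}
for n in I: cv2.imwrite(f'pics/{n}7.png',I[n])
c,M=held();print(c,np.degrees(np.arccos(-M[:,0]@n_)));overlay(I,c,M,'pics/o7.png',{'scene':(260,130),'side':(290,130)},100,100)
E
```

```text
time: 11.15
tool_pos: [0.619, 0.0182, 0.1191]
tool_rot: [0.26, 0.232, 0.669, -0.657]
contact_force: [-0.1, -0.6, -3.4]
gripper_width: 0.412
t 11.15 offset [-0.02  0.01 -0.02] angular [0.   0.01 0.01] gw 0.412 F [-0.08 -0.6  -3.41] M [-0.014  0.625 -0.017] q [-0.15 -0.23  2.19  0.27  0.49  1.19] tcp [0.619  0.0182 0.1191]
t 11.15 offset [-0.14  0.   -0.3 ] angular [0.   0.01 0.01] gw 0.412 F [-0.08 -0.6  -3.41] M [-0.014  0.625 -0.017] q [-0.15 -0.23  2.19  0.27  0.49  1.19] tcp [0.619  0.0182 0.1191]
[0.60100826 0.0171554  0.12453059] 0.05654295194862531
```

View pics/o7.png

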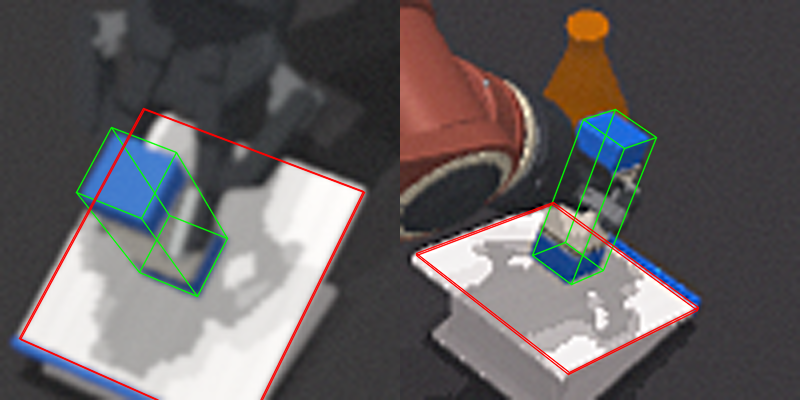

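```bash
python3 -m jog '{"offset":[[-0.03,0.01,-0.06],[-0.03,0,-0.06],[-0.03,0,-0.06],[-0.01,0,-0.03],[0,0,0],[0,0,0]],"angular":[[0,0,0],[0,0,0],[0,0,0],[0,0,0],[0,0,0],[0,0,0]],"jaw":[30,30,30,30,30,30]}'
python3 - <<'E'
from h import *
p,Rt=place(0);delta(p,Rt,False)
E
python3 -m jog '{"offset":[[-0.01,0,-0.03],[-0.01,0,-0.03],[0,0,0],[0,0,0]],"angular":[[0,0,0],[0,0,0],[0,0,0],[0,0,0]],"jaw":[30,30,30,30]}'
python3 - <<'E'
from h import *
p,Rt=place(0);delta(p,Rt,False)
E
```

```text
time: 11.85
tool_pos: [0.6133, 0.0189, 0.1073]
tool_rot: [0.259, 0.232, 0.669, -0.657]
contact_force: [1.0, -0.7, -2.7]
gripper_width: 0.413
t 11.85 offset [-0.02 -0.01 -0.06] angular [-0.   -0.    0.01] gw 0.413 F [ 1.05 -0.73 -2.67] M [-0.042  0.521  0.011] q [-0.15 -0.22  2.21  0.28  0.47  1.18] tcp [0.6133 0.0189 0.1073]
time: 12.25
tool_pos: [0.6141, 0.0186, 0.107]
tool_rot: [0.261, 0.234, 0.668, -0.656]
contact_force: [2.5, 0.5, 5.1]
gripper_width: 0.413
t 12.25 offset [-0.04 -0.   -0.05] angular [0.   0.04 0.02] gw 0.413 F [2.45 0.49 5.13] M [ 0.11  -0.196  0.165] q [-0.15 -0.22  2.21  0.29  0.46  1.17] tcp [0.6141 0.0186 0.107 ]
```

Contact shows: Fz went from −3.4 to +5.1 N. I'll look before releasing.

```bash
python3 - <<'E'
from h import *
I={n:manip.grab_frame(n) for n in('scene','side')}
for n in I: cv2.imwrite(f'pics/{n}8.png',I[n])
c,M=held();print(c,((c-DC)@np.c_[s_,Y_,n_]).round(4));overlay(I,DC+n_*.055+s_*((c-DC)@s_),RC,'pics/o8.png',{'scene':(260,140),'side':(300,140)},90,90)
cv2.imwrite('pics/w8.png',manip.grab_frame('wrist'))
E
```

```text
[0.59636481 0.0174994  0.11279906] [0.0008 0.0001 0.0582]
```

View pics/o8.png

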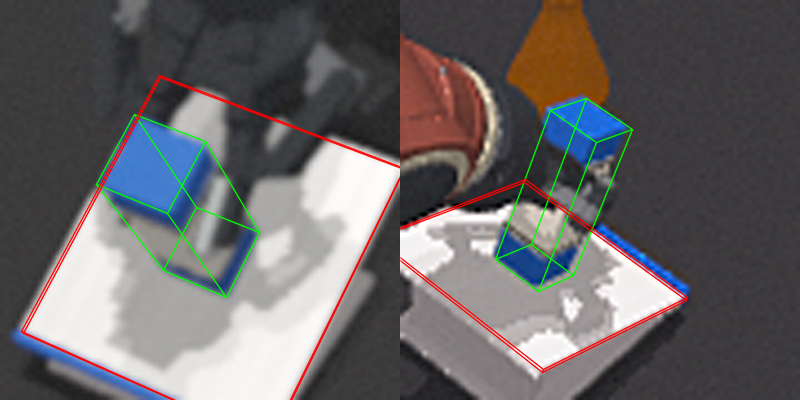

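View pics/w8.png

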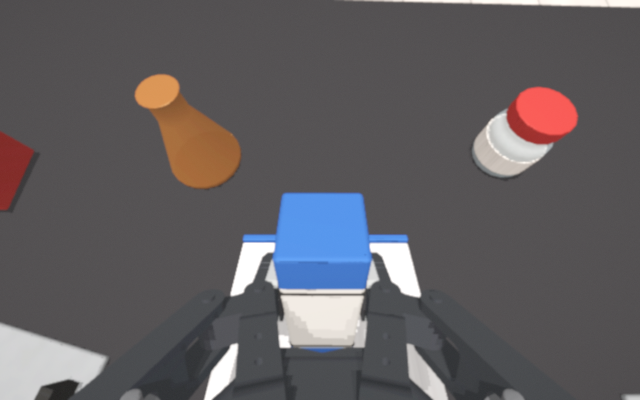

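```bash
python3 - <<'E'
from h import *
im=cv2.imread('pics/w8.png')
c,M=held();K=1
wire(im,'wrist',bx(c,M,[.11,.036,.036]),(0,255,0),(0,0),1)
wire(im,'wrist',bx(DC-n_*.001,np.c_[s_,Y_,n_],[.15,.14,.002]),(0,0,255),(0,0),1)
cv2.imwrite('pics/w8o.png',cv2.resize(im[170:370,200:450],(750,600)))
delta(c,M,False)
E
```

```text
t 12.4 offset [-0.35 -0.02  0.12] angular [ 0.13 -4.22 -0.07] gw 0.416 F [0.82 0.66 5.4 ] M [ 0.152 -0.249  0.143] q [-0.15 -0.22  2.21  0.29  0.46  1.17] tcp [0.6141 0.0186 0.107 ]
```

View pics/w8o.png

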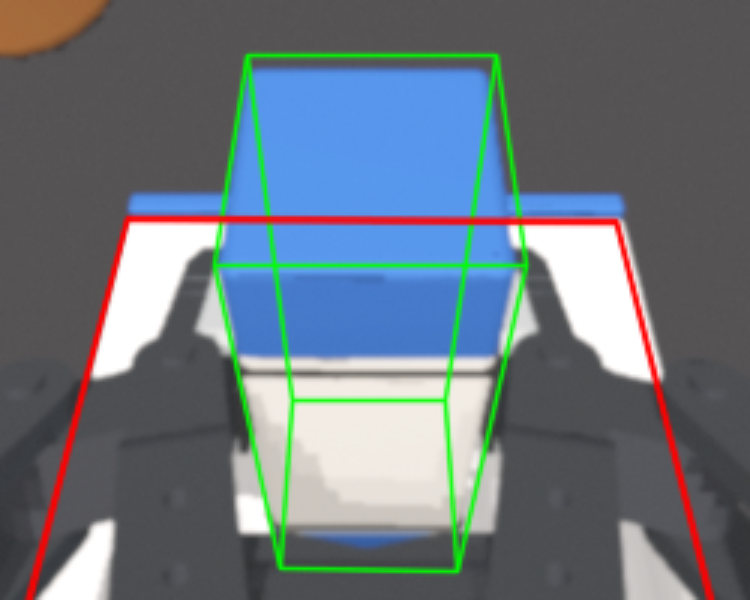

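The wrist view agrees: the top face is centred and level with the lip, with no visible tilt. The canister sits about 4 mm lower in the grip than modelled, which explains the early contact. I'll ease the press a little and open.

```bash
python3 -m jog '{"offset":[[0.01,0,0.03],[0,0,0],[0,0,0]],"angular":[[0,0,0],[0,0,0],[0,0,0]],"jaw":[30,30,30]}'; python3 -m jog '{"offset":[[0,0,0],[0,0,0],[0,0,0],[0,0,0],[0,0,0],[0,0,0],[0,0,0]],"angular":[[0,0,0],[0,0,0],[0,0,0],[0,0,0],[0,0,0],[0,0,0],[0,0,0]],"jaw":[38,42,46,50,56,62,66]}'
python3 - <<'E'
from h import *
c,M=held();delta(c,M,False)
I={n:manip.grab_frame(n) for n in('scene','side','wrist')}
overlay(I,DC+n_*.055,RC,'pics/o9.png',{'scene':(260,140),'side':(300,140)},90,90)
cv2.imwrite('pics/w9.png',I['wrist'])
E
```

```text
time: 12.7
tool_pos: [0.6137, 0.0186, 0.1071]
tool_rot: [0.26, 0.233, 0.669, -0.657]
contact_force: [3.9, 0.6, 2.9]
gripper_width: 0.412
time: 13.4
tool_pos: [0.6127, 0.0189, 0.1058]
tool_rot: [0.259, 0.232, 0.669, -0.657]
contact_force: [-0.2, -0.2, 0.1]
gripper_width: 0.776
t 13.4 offset [-0.35 -0.02  0.12] angular [ 0.14 -4.22 -0.07] gw 0.776 F [-0.15 -0.17  0.14] M [-0.07   0.267  0.018] q [-0.15 -0.22  2.21  0.28  0.47  1.17] tcp [0.6127 0.0189 0.1058]
```

View pics/o9.png

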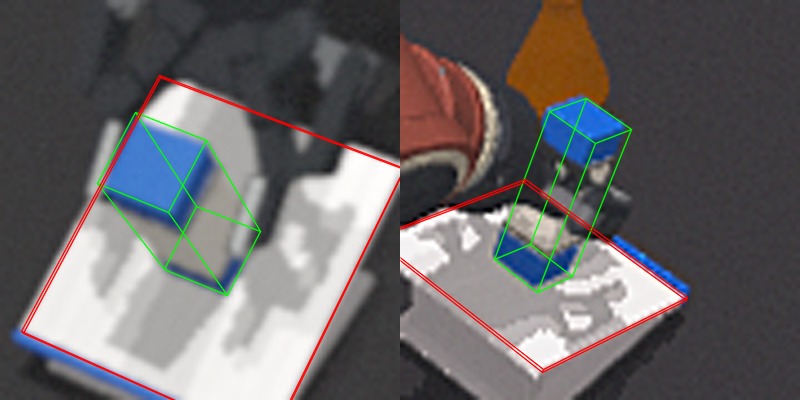

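View pics/w9.png

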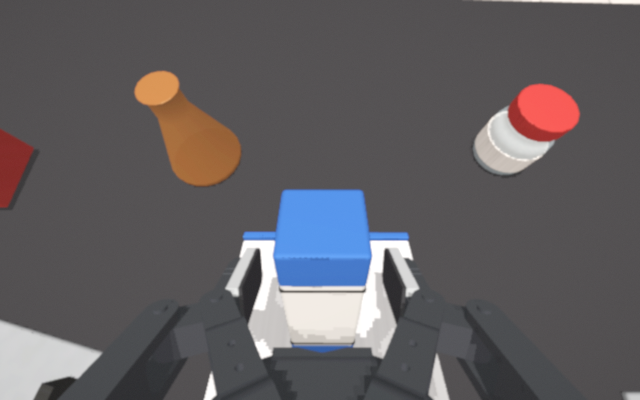

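It stands free, with the pads clear on both sides. I'll back straight out along the tool axis.

```bash
python3 -m jog '{"offset":[[-0.07,0,0.08],[-0.13,-0.01,0.15],[-0.2,-0.01,0.23],[-0.26,-0.01,0.3],[-0.26,-0.01,0.3],[-0.26,-0.01,0.3],[-0.26,-0.01,0.3],[-0.26,-0.01,0.3],[0,0,0],[0,0,0],[0,0,0],[0,0,0]],"angular":[[0,0,0],[0,0,0],[0,0,0],[0,0,0],[0,0,0],[0,0,0],[0,0,0],[0,0,0],[0,0,0],[0,0,0],[0,0,0],[0,0,0]],"jaw":[66,66,66,66,66,66,66,66,66,66,66,66]}'
python3 - <<'E'
from h import *
s=manip.state();print(s['time'],s['tool_pos'],s['contact_force'].round(2),s['joint_vel'].round(3))
I={n:manip.grab_frame(n) for n in('scene','side','wrist')}
for n in I: cv2.imwrite(f'pics/{n}10.png',I[n])
overlay(I,DC+n_*.055,RC,'pics/o10.png',{'scene':(260,140),'side':(300,140)},90,90)
fit(I,{'scene':(225,139),'side':(396,290)})
E
```

```text
time: 14.75
tool_pos: [0.5275, 0.0155, 0.2023]
tool_rot: [0.258, 0.231, 0.67, -0.657]
contact_force: [-0.4, 0.5, 0.3]
gripper_width: 0.777
14.75 [0.52750525 0.0155054  0.2023451 ] [-0.4   0.52  0.27] [ 0.     0.001 -0.002 -0.     0.002 -0.002]
['scene', 'side'] [ 0.5024 -0.2784  1.6278] 0.083 yawdeg 93.3
['scene'] [ 0.5013 -0.2805  1.6274] 0.034 yawdeg 93.2
['side'] [ 0.5026 -0.2774  1.6163] 0.021 yawdeg 92.6
```

View pics/o10.png

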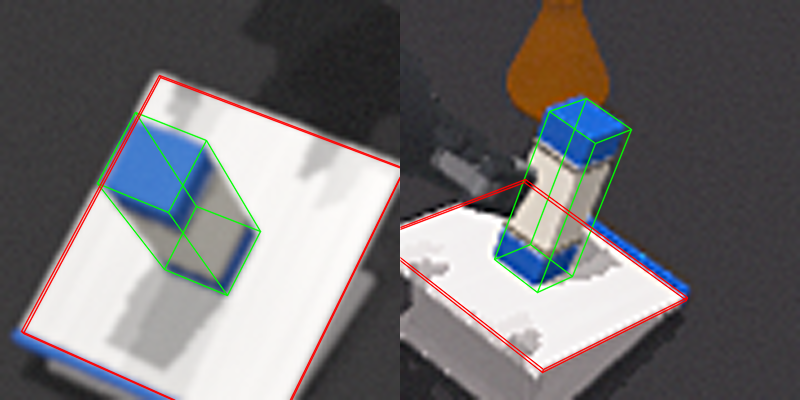

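View pics/scene10.png

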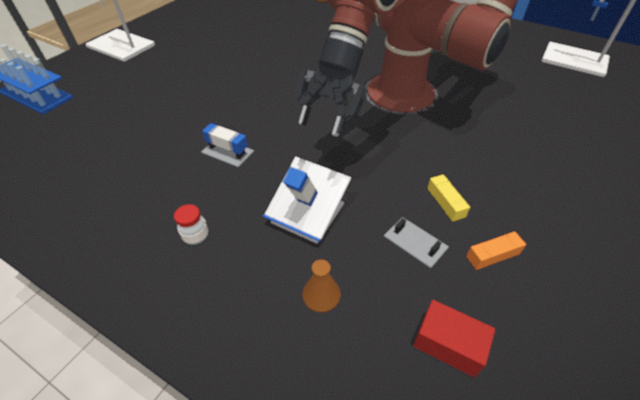

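It stands square on the deck at (300,190) in the scene view. The other canister, flask, jar, carton and look-alikes are where they were. I'll let 1 s pass and check for creep.

```bash
python3 -m jog '{"offset":[[0,0,0],[0,0,0],[0,0,0],[0,0,0],[0,0,0],[0,0,0],[0,0,0],[0,0,0],[0,0,0],[0,0,0]],"angular":[[0,0,0],[0,0,0],[0,0,0],[0,0,0],[0,0,0],[0,0,0],[0,0,0],[0,0,0],[0,0,0],[0,0,0]],"jaw":[66,66,66,66,66,66,66,66,66,66]}'
python3 - <<'E'
from h import *
for n in('scene','side'):
    a=cv2.imread(f'pics/{n}10.png');b=manip.grab_frame(n);print(n,(cv2.absdiff(a,b).max(2)>40).sum())
    x,y=(260,140) if n=='scene' else(300,140)
    print([np.argwhere(blue(i[y:y+90,x:x+90])).mean(0).round(2) for i in(a,b)])
print(manip.state()['time'],manip.job_done())
E
```

```text
time: 15.9
tool_pos: [0.5277, 0.0154, 0.2038]
tool_rot: [0.259, 0.232, 0.669, -0.657]
contact_force: [0.5, 0.2, -0.2]
gripper_width: 0.774
scene 65
[array([47.79, 32.5 ]), array([47.79, 32.5 ])]
side 211
[array([42.24, 39.32]), array([42.18, 39.22])]
the job is handed in; nothing more can be done
16.0 None
```

The ballasted canister now stands on its heavy end in the middle of the drain deck, square to the slope. I handed the job in at 16.0 s of the 62 s allowed; the robot gave no verdict.

- **Which canister and which end:** I lifted the left one, and it read about 3.7 N (the 370 g canister), so I didn't lift the other. The lift moment pointed to its −y end as heavy. A second lift with a shifted, tilted grip agreed, after I subtracted an offset of about 0.17 N·m that appears when the empty tool is tilted.
- **Placing:** Contact with the deck came about 3 mm earlier than my model predicted. The wrist view showed why: the canister sat about 4 mm lower in the grip, with no visible tilt.
- **Last checks:** Over 1 s with the gripper clear, the canister didn't move in the scene view and shifted 0.1 px in the side view.
    - **Changed pixels:** A few did differ over that second (65 in the scene view, 211 in the side view). I put these down to the arm settling and didn't trace them.
    - **Other canister:** A re-fit matched its starting pose to about 0.1 mm, with 0.3° in yaw. The two cameras differ by about 3 mm on its absolute position, as they did at the start.
    - **Everything else:** The flask, jar, carton and the yellow and orange look-alikes appear undisturbed in the final view.

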